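Seat the label holder in the shaker's sprung label rail and hold it home

TASK

Take the widest of the three white label holders by its top edge, slide it straight up out of the slotted rack, and push it down behind the lip of the aluminium label rail on the shaker's platform until it is fully home, with the sprung strip in the bottom of the rail pressed all the way down, without forcing it. The strip pushes back, so finish while still holding the holder pressed home: do not let go of it. Leave the two narrower holders in the rack and the bottle and beaker where they stand.

Things in the scene. Friction and masses are not known exactly. Their poses are not given: they have to be found in the camera images.
- holder_center (a point): Centre (half-way up) of the wide label holder, a loose white plate upright in any one of the rack's slots: 80 mm wide (y axis), 80 mm tall (z, up), 5 mm thick (x), about 50 g, front and back alike. Its top 12 mm is a grip bead 10 mm thick along the whole width: the bead's middle is 34 mm above this point, the bottom edge 40 mm below it
- spare_a_center (a point): Centre (half-way up) of a narrower label holder standing in another slot: 52 mm wide (y), else the same plate, 80 mm tall, bead 10 mm thick. It stays in the rack
- spare_b_center (a point): Centre (half-way up) of the other narrower label holder, the same as the first narrow one, in the remaining slot. It stays in the rack
- rack: Grey plastic slotted rack fixed on the bench, 180 (x) x 122 (y) x 35 mm tall; origin at the centre of its underside, z up. Three slots run along its y axis at x = -64, 0, +64 mm, each 7 mm wide, 110 mm long, floor 8 mm above the bench: a holder stands 27 mm deep in it, its upper 53 mm free
- rail_mouth (a point): Middle of the label rail's length and gap, level with the top of the lip's upright part. x: from lip to back wall, y: along the rail, z up. Gap 8 mm (x -4 to +4 mm); above, the lip flares outward at 45 degrees, 7 mm higher; the back wall rises 22 mm above this point. Pocket 100 mm long, ends closed up to this height. The strip's top is 6 mm below this point when free, 14 mm when fully down
- strip (a joint): Sprung strip in the bottom of the rail, pushed straight down by the holder's bottom edge: 0 m free (up), 0.008 m fully down on a hard stop; the spring pushes back with about 3 N at first and 9 N fully down
- bottle: Loose white plastic bottle, 60 mm diameter, 130 mm tall, beyond the rack's left side; origin at the centre of its underside
- beaker: Loose glass beaker, 68 mm diameter, 85 mm tall, behind the rack and the shaker; origin at the centre of its underside
- shaker: White laboratory shaker fixed on the bench, 260 (x) x 300 (y) mm, its black platform's top 93 mm up; origin at the centre of its underside, front panel towards -x. The aluminium label rail stands on the platform along y at x = -70 mm, its lip 24 mm high, on the front side. Two empty wire flask clamps, 80 mm tall, 80 mm across, stand at x = 60, y = -85 and +85 mm
Mind the look-alikes: they are no part of the job. Leave any green or red look-alike of the part that bears holder_center alone.

How it is judged:
By the outcome, as a careful person would: the job done as asked, in the order asked, and still so for the second after the job is handed in, while the arm keeps its last pose, push and grip.
It also fails if it takes over 35 s, if anything falls off the work surface, if the arm or the gripper's body presses on something with over 40 N, if the wrist force passes 120 N, or if a joint passes its speed limit or range.

ROBOT

A 6-joint arm with a two-finger parallel gripper is mounted at the origin on the work surface. World frame = base frame: x ahead of the robot, y to its left, z up, the work surface at z = 0. Lengths are in mm, angles in rad, forces in N, time in s.
With the tool pointing down it reaches from about 300 to 950 mm from the base axis. Payload 3.1 kg.
Tool frame: the origin (TCP) lies at the very end of the fingers, on their centre line; the grasp point (between the pads) lies 19 mm behind it; z points along the fingers, y is the line along which they close (so a half turn about z gives the same grasp; the last joint's range is limited). The gripper opens to 85 mm and grips with 20 to 120 N. Pads are 22 mm wide; open, the fingers measure 114 mm over their backs; the gripper's body (76 mm by 85 mm) begins 54 mm behind the grasp point. The pads swing forward as they close: fully open they stand 13 mm farther back than shut.
Start: joints at [-1.212, 0.308, 1.634, -0, 1.2, -0.07], TCP at [259.837, -568.433, 231.272] pointing down, gripper open.
Joint ranges: [-3.06, 3.06], [-0.79, 1.96], [0.05, 2.63], [-1.19, 4.34], [0.05, 2.64], [-2.94, 2.94]. Speed limits (rad/s): [2.79, 2.79, 3.14, 3.14, 3.14, 3.14].

INTERFACE

Orientations are given as a unit quaternion [x, y, z, w].
In Python, from station import get_state, camera, ctrl gives the robot as it stands.
- The arm moves only by the tool carry_out, never from a script. Its argument "increments" is a list of rows, each an object of numbers: "gripper": the opening, from 0 (shut) to 1 (fully open); "tx", "ty", "tz": the shift along the tool's x, y, z in m; "wx", "wy", "wz": the turn, a rotation vector about the tool's x, y, z in degrees. In form: [{"gripper": .., "tx": .., "ty": .., "tz": .., "wx": .., "wy": .., "wz": ..}, ...]. A call has exactly 8 rows; each row shifts and turns the commanded pose from where the row before left it, along the tool's axes as they then stand; what a row does not reach is not made up. A row lasts 1/12 s, in which the tool goes at most 41.7 mm and 7.16 degrees, less where a joint would pass 70% of its speed; a pose out of reach is approached as far as the arm can. A call with a gripper value outside its range is refused whole. The fingers move at their own pace and stop on an object; "force" is the grip in N (left out, the last holds). Time passes only in rows, so rows that do not move let the fingers close, or fill a call up. It gives the time, the measured TCP pose, the force, the opening and the grip force at its end, in the units of the state.
- get_state(): the state, without advancing time (a new reading comes with each control period).
- camera(name): name is "scene" or "top"; returns a dict with "color" (480x640x3 uint8, red, green, blue), "z_map" (480x640 float32, mm along the optical axis (not along the pixel's ray), 0 where there is no reading), "K" (3x3 intrinsics, pixels), "rvec" (rotation vector, rad) and "tvec" (3), from world to camera coordinates, as OpenCV has them. Camera axes: x right, y down, z forward; pixel columns grow to the right and rows downward; lengths in mm; the calibration is good to about 2 mm. A picture is of the moment at which its call begins.
- ctrl.job_done(): hands the job in; it is judged then, once.
The state is a dict: "time_s": time; "joint_positions": joint angles; "joint_vel": joint speeds; "joint_torque": joint torques, N m; "tool_pos": TCP position; "tcp_rot": TCP orientation; "ft_force": force on the tool from outside, world axes, zero at the start; "wrist_torque": the same for the moment, N m; "grip_width": finger opening in mm; "grasp_force": force on a finger pad.
Only numpy, scipy, OpenCV 4.12 (cv2) and the standard library are available. Lean on these libraries where they do the work, as an engineer would, in place of code of your own. Each camera call takes 0.05 s, during which the arm holds its last target. There are 200 camera calls.

## Working session

There is one attempt and no reset: what is moved stays moved. The work goes in short steps, Python scripts to look and compute and a tool call to move; the robot and the scene stay as the last step left them, time stands still between calls to the robot, and variables do not carry over. Pictures are saved under pics/ and viewed, at most 10 in all, crops included, and the job is handed in when it is done.

Besides the shell and the picture viewer there is one more tool, called after "Request:" as name([rows], argument=value, ...), one row to a line, values as JSON. carry_out: Moves the arm, as the interface text tells. Its arguments: {"type":"object","properties":{"increments":{"type":"array"},"force":{"type":"number"}},"required":["increments"]}

```bash
mkdir -p pics; ls
cat > h.py <<'E'
import numpy as np,cv2
from station import get_state,camera,ctrl
def cloud(c):
    z=c['z_map'].astype(float);K=c['K'];v,u=np.mgrid[:480,:640]
    P=np.stack([(u-K[0,2])/K[0,0]*z,(v-K[1,2])/K[1,1]*z,z],-1)
    R=cv2.Rodrigues(np.array(c['rvec'],float))[0]
    W=(P-np.array(c['tvec'],float).ravel())@R
    W[z<=0]=np.nan
    return W
E
python3 - <<'E'
from h import *
import pickle
for n in('scene','top'):
    c=camera(n);pickle.dump(c,open(n+'0.pkl','wb'));cv2.imwrite(f'pics/{n}0.png',c['color'][...,::-1])
    R=cv2.Rodrigues(np.array(c['rvec'],float))[0];print(n,c['K'][0,0],-R.T@np.array(c['tvec']).ravel(),R[2])
print(get_state())
E
```

```text
pics
scene 519.7719704669752 [1081.28671922  721.6520245   636.79930446] [-0.53183058 -0.61564969 -0.58149092]
top 458.8175306252169 [412.25599654 180.61775225 993.5810351 ] [ 0.17155172 -0.01930911 -0.98498587]
{'time_s': 0.1, 'joint_positions': array([-1.21170194e+00,  3.08963655e-01,  1.63503503e+00,  1.52620489e-05,
        1.19970026e+00, -6.96919615e-02]), 'joint_vel': array([-0.00033063,  0.00020344, -0.00251601,  0.00058125, -0.00046027,
        0.00011475]), 'joint_torque': array([-8.36680988e-05, -4.16408944e+01, -2.77644181e+01, -9.30507622e-05,
        4.02936508e-03, -2.14839218e-06]), 'tool_pos': array([ 259.5794611 , -567.73686086,  230.1449787 ]), 'tcp_rot': array([ 9.77105728e-01,  2.12751704e-01, -1.44825663e-04, -1.04316317e-03]), 'ft_force': array([0.07303315, 0.31094631, 0.3994344 ]), 'wrist_torque': array([ 0.05290497,  0.02282464, -0.00900276]), 'grasp_force': 0.0, 'grip_width': 85.64538936392175}
```

View pics/scene0.png

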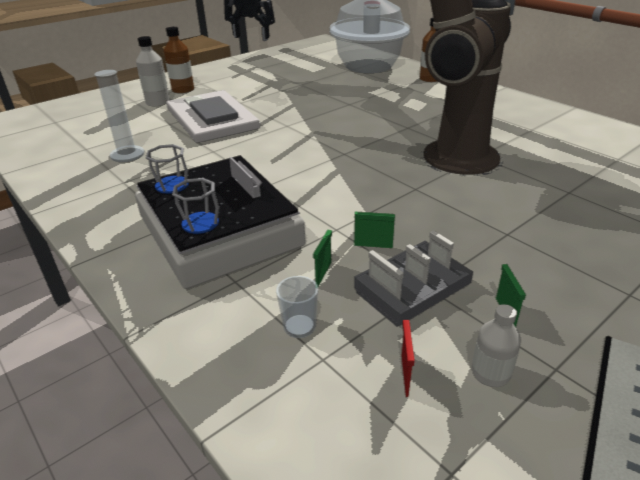

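View pics/top0.png

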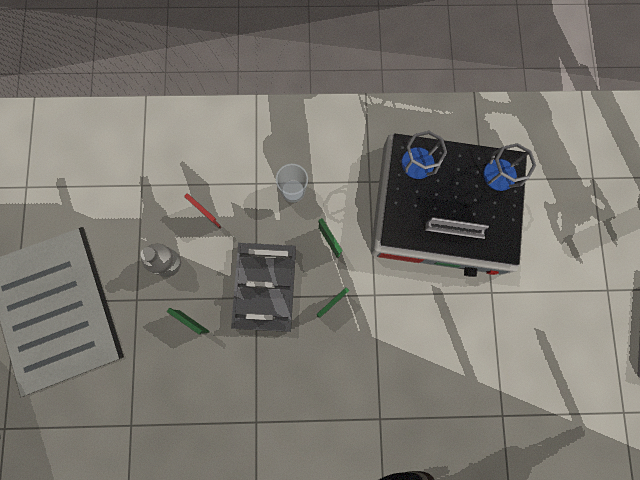

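The scene view shows the rack at about (413,282) and the shaker at (220,215). In the top view the rack is at (265,287), with three white holders at (268,253), (260,284) and (259,317), and the rail is at (457,228). The holder at (268,253) looks widest. The green and red plates stand loose outside the rack. Next I'll measure the three holders and check with an enlarged crop.

Run:
```python
from h import *
import pickle
c=pickle.load(open('top0.pkl','rb'));W=cloud(c);col=c['color']
a=cv2.resize(col[235:335,220:310,::-1],None,fx=5,fy=5,interpolation=cv2.INTER_CUBIC)
b=cv2.resize(col[205:275,370:530,::-1],None,fx=2,fy=2,interpolation=cv2.INTER_CUBIC)
o=np.zeros((500,790,3),np.uint8);o[:500,:450]=a;o[:140,460:780]=b;cv2.imwrite('pics/crop0.png',o)
def rect(m,lab):
    P=W[m];P=P[~np.isnan(P[:,0])]
    r=cv2.minAreaRect(P[:,:2].astype(np.float32));print(lab,len(P),np.round(r[0],1),np.round(r[1],1),round(r[2],1),'z',np.round(np.percentile(P[:,2],[5,50,95]),1))
    return P
def blobs(z0,z1,box,minn=15):
    u0,v0,u1,v1=box;m=np.zeros((480,640),np.uint8)
    m[v0:v1,u0:u1]=((W[...,2]>z0)&(W[...,2]<z1))[v0:v1,u0:u1]
    n,l,s,_=cv2.connectedComponentsWithStats(m)
    for i in range(1,n):
        if s[i,4]>=minn: print(s[i]);rect(l==i,(z0,z1))
print('rack');blobs(78,100,(225,235,305,335))
blobs(25,40,(225,235,305,335),100)
print('rail');blobs(106,140,(415,212,500,245))
print('platform');blobs(85,98,(370,130,530,275),300)
S=pickle.load(open('scene0.pkl','rb'));W=cloud(S)
print('scene');blobs(76,95,(350,225,480,320));blobs(25,40,(350,225,480,325),100);blobs(104,135,(220,150,270,205));blobs(85,98,(130,150,300,250),300)
```

```text
rack
[248 249  41   8 222]
(78, 100) 222 [560.1 255.9] [79.6 10.5] 85.8 z [82.5 87.9 90.7]
[246 281  27   7 145]
(78, 100) 145 [497.5 274.1] [52.2  9.9] 85.2 z [82.4 87.7 90.4]
[246 314  27   6 140]
(78, 100) 140 [433.5 273.7] [50.7  9.7] 88.4 z [85.7 88.3 91.2]
[ 231  243   65   89 4263]
(25, 40) 4263 [497.4 269.8] [122.4 180.1] 85.6 z [32.3 35.1 38. ]
rail
[427 218  62  21 744]
(106, 140) 744 [ 593.7 -114.9] [110.2  23.4] 80.5 z [109.4 121.  138.7]
platform
[  380   134   145   132 12098]
(85, 98) 12098 [ 665.2 -126.3] [282.1 242.2] 80.6 z [89.9 92.9 95.7]
scene
[429 230  25  20 208]
(76, 95) 208 [434.3 271.4] [53.6 14.2] 85.1 z [77.1 84.9 88.3]
[405 244  25  21 219]
(76, 95) 219 [498.6 272.3] [53.6 13.2] 84.2 z [77.2 85.3 88.3]
[368 250  35  30 336]
(76, 95) 336 [561.8 254.8] [81.  13.6] 85.8 z [77.6 85.8 88.4]
[354 230  40   9 226]
(25, 40) 226 [461.5 128.6] [ 9.4 78.4] 42.4 z [25.7 32.6 39.1]
[ 354  241  119   77 3328]
(25, 40) 3328 [498.2 268.1] [125.1 183.3] 86.1 z [27.8 34.  36.4]
[229 158  33  35 435]
(104, 135) 435 [ 596.2 -116.4] [113.9  23.1] 80.8 z [105.5 120.  131.8]
[ 136  155  163   95 6056]
(85, 98) 6056 [ 668.4 -127.6] [285.8 242.4] 80.6 z [88.6 92.3 94.5]
[177 181  27  17 326]
(85, 98) 326 [ 693.  -181.6] [67.8 51.2] 67.0 z [90.8 92.4 96.8]
```

View pics/crop0.png

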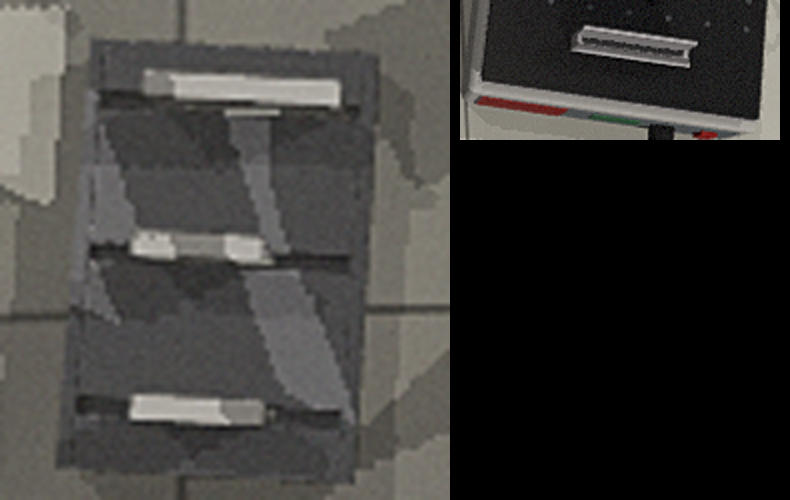

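Three candidates stand in the rack. (268,253) is 80 mm wide, while (260,284) and (259,317) are each about 52 mm wide. The crop confirms that (268,253) is the wide white holder, at world (561, 255.5), yaw −4.2°. The rail is at about (595.5, −115.6), yaw −9.4°. I'll turn the tool first.

Request:
carry_out([
  {"gripper": 0.5,"wz": -5,"tz": -0.002},
  {"gripper": 0.5,"wz": -7,"tz": -0.002},
  {"gripper": 0.5,"wz": -7,"tz": -0.002},
  {"gripper": 0.5,"wz": -7,"tz": -0.002},
  {"gripper": 0.5,"wz": -7,"tz": -0.002},
  {"gripper": 0.5,"wz": -7,"tz": -0.002},
  {"gripper": 0.5,"wz": -7,"tz": -0.002},
  {"gripper": 0.5,"wz": -7,"tz": -0.002},
], force=50)

```text
schema error: expected keys gripper, tx, ty, tz, wx, wy, wz
```

```bash
cat >> h.py <<'E'
from scipy.spatial.transform import Rotation as Ro
def delta(p,yaw):  # tool y axis at world angle yaw (deg)
    s=get_state();R=Ro.from_quat(s['tcp_rot']);a=np.radians(yaw)
    y=np.array([np.cos(a),np.sin(a),0]);z=np.array([0,0,-1.]);T=Ro.from_matrix(np.stack([np.cross(y,z),y,z],1))
    print('t',round(s['time_s'],2),'pos',s['tool_pos'].round(1),'yawY',np.degrees(np.arctan2(*R.as_matrix()[[1,0],1])).round(2),'F',s['ft_force'].round(1),'M',s['wrist_torque'].round(2),'w',round(s['grip_width'],1),'g',round(s['grasp_force'],1),'q',s['joint_positions'].round(2))
    d=np.array(p)-s['tool_pos']
    print('d in tool now',R.inv().apply(d).round(1),'d in target frame',T.inv().apply(d).round(1),'rot',np.degrees((R.inv()*T).as_rotvec()).round(2))
E
python3 -c "
from h import *
delta([561,255.5,200],-4.2)"
```

```text
t 0.1 pos [ 259.6 -567.7  230.1] yawY -65.43 F [0.1 0.3 0.4] M [ 0.05  0.02 -0.01] w 85.6 g 0.0 q [-1.21  0.31  1.64  0.    1.2  -0.07]
d in tool now [ 616.4 -623.3   31.6] d in target frame [843.1 240.3  30.1] rot [ -0.1   -0.07 -61.23]
```

Request:
carry_out([
  {"gripper": 0.5,"tx": 0,"ty": 0,"tz": -0.002,"wx": 0,"wy": 0,"wz": -5},
  {"gripper": 0.5,"tx": 0,"ty": 0,"tz": -0.002,"wx": 0,"wy": 0,"wz": -7},
  {"gripper": 0.5,"tx": 0,"ty": 0,"tz": -0.002,"wx": 0,"wy": 0,"wz": -7},
  {"gripper": 0.5,"tx": 0,"ty": 0,"tz": -0.002,"wx": 0,"wy": 0,"wz": -7},
  {"gripper": 0.5,"tx": 0,"ty": 0,"tz": -0.002,"wx": 0,"wy": 0,"wz": -7},
  {"gripper": 0.5,"tx": 0,"ty": 0,"tz": -0.002,"wx": 0,"wy": 0,"wz": -7},
  {"gripper": 0.5,"tx": 0,"ty": 0,"tz": -0.002,"wx": 0,"wy": 0,"wz": -7},
  {"gripper": 0.5,"tx": 0,"ty": 0,"tz": -0.002,"wx": 0,"wy": 0,"wz": -7},
], force=50)

```text
time_s: 0.77
tool_pos: [259.7, -568.0, 246.6]
tcp_rot: [0.772, 0.636, 0.0, -0.001]
ft_force: [0.6, -0.1, -0.4]
grip_width: 42.7
grasp_force: 0.0
```

```bash
python3 -c "
from h import *
delta([561,255.5,200],-4.2)"
```

```text
t 0.77 pos [ 259.7 -568.   246.6] yawY -11.08 F [ 0.6 -0.1 -0.4] M [-0.03  0.02 -0.01] w 42.7 g 0.0 q [-1.21  0.29  1.62 -0.    1.23 -1.02]
d in tool now [866.  137.4  47.5] d in target frame [843.3 240.2  46.6] rot [-0.04 -0.07 -6.88]
```

Request:
carry_out([
  {"gripper": 0.5,"tx": 0.01,"ty": 0.002,"tz": 0,"wx": 0,"wy": 0,"wz": -6.9},
  {"gripper": 0.5,"tx": 0.02,"ty": 0.005,"tz": 0,"wx": 0,"wy": 0,"wz": 0},
  {"gripper": 0.5,"tx": 0.03,"ty": 0.009,"tz": 0,"wx": 0,"wy": 0,"wz": 0},
  {"gripper": 0.5,"tx": 0.035,"ty": 0.01,"tz": 0,"wx": 0,"wy": 0,"wz": 0},
  {"gripper": 0.5,"tx": 0.035,"ty": 0.01,"tz": 0,"wx": 0,"wy": 0,"wz": 0},
  {"gripper": 0.5,"tx": 0.035,"ty": 0.01,"tz": 0,"wx": 0,"wy": 0,"wz": 0},
  {"gripper": 0.5,"tx": 0.035,"ty": 0.01,"tz": 0,"wx": 0,"wy": 0,"wz": 0},
  {"gripper": 0.5,"tx": 0.035,"ty": 0.01,"tz": 0,"wx": 0,"wy": 0,"wz": 0},
])

```text
time_s: 1.43
tool_pos: [345.3, -337.8, 246.7]
tcp_rot: [0.735, 0.678, 0.0, -0.0]
ft_force: [0.5, 0.0, -1.0]
grip_width: 42.7
grasp_force: 0.0
```

Request:
carry_out([
  {"gripper": 0.5,"tx": 0.035,"ty": 0.01,"tz": 0,"wx": 0,"wy": 0,"wz": 0},
  {"gripper": 0.5,"tx": 0.035,"ty": 0.01,"tz": 0,"wx": 0,"wy": 0,"wz": 0},
  {"gripper": 0.5,"tx": 0.035,"ty": 0.01,"tz": 0,"wx": 0,"wy": 0,"wz": 0},
  {"gripper": 0.5,"tx": 0.035,"ty": 0.01,"tz": 0,"wx": 0,"wy": 0,"wz": 0},
  {"gripper": 0.5,"tx": 0.035,"ty": 0.01,"tz": 0,"wx": 0,"wy": 0,"wz": 0},
  {"gripper": 0.5,"tx": 0.035,"ty": 0.01,"tz": 0,"wx": 0,"wy": 0,"wz": 0},
  {"gripper": 0.5,"tx": 0.035,"ty": 0.01,"tz": 0,"wx": 0,"wy": 0,"wz": 0},
  {"gripper": 0.5,"tx": 0.035,"ty": 0.01,"tz": 0,"wx": 0,"wy": 0,"wz": 0},
])

```text
time_s: 2.1
tool_pos: [447.1, -65.1, 247.0]
tcp_rot: [0.735, 0.679, -0.0, -0.0]
ft_force: [0.4, -0.5, 0.7]
grip_width: 42.7
grasp_force: 0.0
```

```bash
python3 -c "
from h import *
delta([561,255.5,200],-4.2)"
```

```text
t 2.1 pos [447.1 -65.1 247. ] yawY -4.53 F [ 0.4 -0.5  0.7] M [-0.04  0.04 -0.01] w 42.7 g 0.0 q [-0.24 -0.05  2.01 -0.    1.19 -0.16]
d in tool now [328.6  88.2  47. ] d in target frame [328.1  90.1  47. ] rot [-0.02 -0.   -0.33]
```

Request:
carry_out([
  {"gripper": 0.5,"tx": 0.035,"ty": 0.01,"tz": 0,"wx": 0,"wy": 0,"wz": 0},
  {"gripper": 0.5,"tx": 0.035,"ty": 0.01,"tz": 0,"wx": 0,"wy": 0,"wz": 0},
  {"gripper": 0.5,"tx": 0.035,"ty": 0.01,"tz": 0,"wx": 0,"wy": 0,"wz": 0},
  {"gripper": 0.5,"tx": 0.035,"ty": 0.01,"tz": 0,"wx": 0,"wy": 0,"wz": 0},
  {"gripper": 0.5,"tx": 0.035,"ty": 0.01,"tz": 0,"wx": 0,"wy": 0,"wz": 0},
  {"gripper": 0.5,"tx": 0.035,"ty": 0.01,"tz": 0,"wx": 0,"wy": 0,"wz": 0},
  {"gripper": 0.5,"tx": 0.035,"ty": 0.008,"tz": 0,"wx": 0,"wy": 0,"wz": 0},
  {"gripper": 0.5,"tx": 0.03,"ty": 0.007,"tz": 0,"wx": 0,"wy": 0,"wz": 0},
])

```text
time_s: 2.77
tool_pos: [543.8, 203.6, 246.7]
tcp_rot: [0.734, 0.679, -0.0, -0.0]
ft_force: [0.7, -0.3, 1.0]
grip_width: 42.7
grasp_force: 0.0
```

Request:
carry_out([
  {"gripper": 0.5,"tx": 0.025,"ty": 0.006,"tz": 0.005,"wx": 0,"wy": 0,"wz": 0},
  {"gripper": 0.5,"tx": 0.018,"ty": 0.005,"tz": 0.01,"wx": 0,"wy": 0,"wz": 0},
  {"gripper": 0.5,"tx": 0.007,"ty": 0.002,"tz": 0.01,"wx": 0,"wy": 0,"wz": 0},
  {"gripper": 0.5,"tx": 0.003,"ty": 0.001,"tz": 0.01,"wx": 0,"wy": 0,"wz": 0},
  {"gripper": 0.5,"tx": 0,"ty": 0,"tz": 0.01,"wx": 0,"wy": 0,"wz": 0},
  {"gripper": 0.5,"tx": 0,"ty": 0,"tz": 0.01,"wx": 0,"wy": 0,"wz": 0},
  {"gripper": 0.5,"tx": 0,"ty": 0,"tz": 0.005,"wx": 0,"wy": 0,"wz": 0},
  {"gripper": 0.5,"tx": 0,"ty": 0,"tz": 0,"wx": 0,"wy": 0,"wz": 0},
])

```text
time_s: 3.43
tool_pos: [560.4, 251.3, 185.1]
tcp_rot: [0.735, 0.678, -0.002, -0.001]
ft_force: [-0.5, -0.4, -0.5]
grip_width: 42.6
grasp_force: 0.0
```

```bash
python3 -c "
from h import *
delta([561,255.5,63],-4.2)"
```

```text
t 3.43 pos [560.4 251.3 185.1] yawY -4.61 F [-0.5 -0.4 -0.5] M [ 0.03 -0.06  0.04] w 42.6 g 0.0 q [ 0.35  0.34  1.7  -0.    1.11  0.43]
d in tool now [  4.5   0.7 122.1] d in target frame [  4.3   0.3 122.1] rot [-0.21  0.11 -0.41]
```

Request:
carry_out([
  {"gripper": 0.5,"tx": 0.002,"ty": 0,"tz": 0.01,"wx": 0,"wy": 0,"wz": -0.4},
  {"gripper": 0.5,"tx": 0.002,"ty": 0,"tz": 0.02,"wx": 0,"wy": 0,"wz": 0},
  {"gripper": 0.5,"tx": 0,"ty": 0,"tz": 0.02,"wx": 0,"wy": 0,"wz": 0},
  {"gripper": 0.5,"tx": 0,"ty": 0,"tz": 0.02,"wx": 0,"wy": 0,"wz": 0},
  {"gripper": 0.5,"tx": 0,"ty": 0,"tz": 0.02,"wx": 0,"wy": 0,"wz": 0},
  {"gripper": 0.5,"tx": 0,"ty": 0,"tz": 0.015,"wx": 0,"wy": 0,"wz": 0},
  {"gripper": 0.5,"tx": 0,"ty": 0,"tz": 0.01,"wx": 0,"wy": 0,"wz": 0},
  {"gripper": 0.5,"tx": 0,"ty": 0,"tz": 0.005,"wx": 0,"wy": 0,"wz": 0},
])

```text
time_s: 4.1
tool_pos: [561.4, 256.4, 65.7]
tcp_rot: [0.732, 0.681, -0.001, -0.0]
ft_force: [-0.7, -0.3, 0.2]
grip_width: 42.4
grasp_force: 0.0
```

```bash
python3 -c "
from h import *
delta([561,255.5,63],-4.2)
c=camera('scene');cv2.imwrite('pics/s1.png',cv2.resize(c['color'][180:330,330:500,::-1],None,fx=3.5,fy=3.5))"
```

```text
t 4.1 pos [561.4 256.4  65.7] yawY -4.15 F [-0.7 -0.3  0.2] M [0.02 0.07 0.02] w 42.4 g 0.0 q [ 0.36  0.49  1.75 -0.    0.9   0.43]
d in tool now [-0.9 -0.3  2.7] d in target frame [-0.9 -0.3  2.7] rot [-0.1   0.05  0.05]
```

View pics/s1.png

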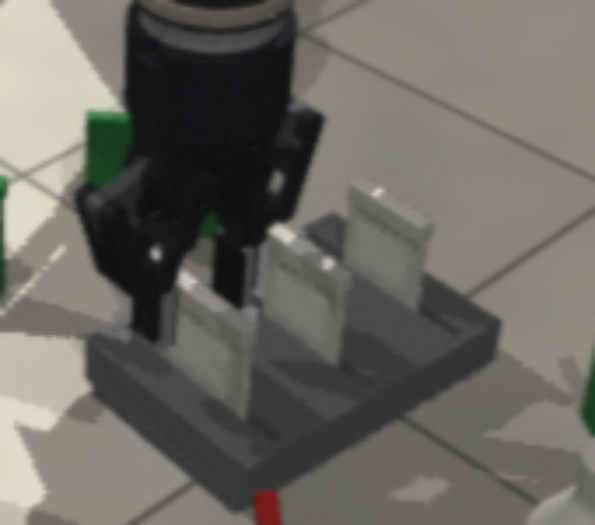

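The fingers straddle the wide holder: in the crop one is at (160,310) and the other at (230,270), with the plate between them. I'll close the gripper.

Request:
carry_out([
  {"gripper": 0.5,"tx": 0,"ty": 0,"tz": 0.002,"wx": 0,"wy": 0,"wz": 0},
  {"gripper": 0.3,"tx": 0,"ty": 0,"tz": 0,"wx": 0,"wy": 0,"wz": 0},
  {"gripper": 0.2,"tx": 0,"ty": 0,"tz": 0,"wx": 0,"wy": 0,"wz": 0},
  {"gripper": 0.0,"tx": 0,"ty": 0,"tz": 0,"wx": 0,"wy": 0,"wz": 0},
  {"gripper": 0.0,"tx": 0,"ty": 0,"tz": 0,"wx": 0,"wy": 0,"wz": 0},
  {"gripper": 0.0,"tx": 0,"ty": 0,"tz": 0,"wx": 0,"wy": 0,"wz": 0},
  {"gripper": 0.0,"tx": 0,"ty": 0,"tz": 0,"wx": 0,"wy": 0,"wz": 0},
  {"gripper": 0.0,"tx": 0,"ty": 0,"tz": 0,"wx": 0,"wy": 0,"wz": 0},
], force=50)

```text
time_s: 4.82
tool_pos: [562.9, 257.3, 66.6]
tcp_rot: [0.732, 0.681, 0.001, 0.0]
ft_force: [-0.6, -0.3, 6.3]
grip_width: 9.0
grasp_force: 50.1
```

```bash
python3 -c "
from h import *
delta([561,255.5,63],-4.2)"
```

```text
t 4.82 pos [562.9 257.3  66.6] yawY -4.13 F [-0.6 -0.3  6.3] M [ 0.    0.3  -0.05] w 9.0 g 50.1 q [0.36 0.49 1.75 0.   0.9  0.43]
d in tool now [-2.  -1.8  3.6] d in target frame [-2.  -1.8  3.6] rot [ 0.08 -0.05  0.07]
```

Request:
carry_out([
  {"gripper": 0,"tx": 0,"ty": 0,"tz": -0.004,"wx": 0,"wy": 0,"wz": 0},
  {"gripper": 0,"tx": 0,"ty": 0,"tz": -0.008,"wx": 0,"wy": 0,"wz": 0},
  {"gripper": 0,"tx": 0,"ty": 0,"tz": -0.01,"wx": 0,"wy": 0,"wz": 0},
  {"gripper": 0,"tx": 0,"ty": 0,"tz": -0.01,"wx": 0,"wy": 0,"wz": 0},
  {"gripper": 0,"tx": 0,"ty": 0,"tz": -0.015,"wx": 0,"wy": 0,"wz": 0},
  {"gripper": 0,"tx": 0,"ty": 0,"tz": -0.02,"wx": 0,"wy": 0,"wz": 0},
  {"gripper": 0,"tx": 0,"ty": 0,"tz": -0.02,"wx": 0,"wy": 0,"wz": 0},
  {"gripper": 0,"tx": 0,"ty": 0,"tz": -0.02,"wx": 0,"wy": 0,"wz": 0},
])

```text
time_s: 5.48
tool_pos: [562.2, 256.9, 174.1]
tcp_rot: [0.732, 0.681, 0.0, 0.0]
ft_force: [-0.2, 0.1, 0.3]
grip_width: 8.8
grasp_force: 49.2
```

Request:
carry_out([
  {"gripper": 0,"tx": 0,"ty": 0,"tz": -0.02,"wx": 0,"wy": 0,"wz": 0},
  {"gripper": 0,"tx": 0,"ty": 0,"tz": -0.02,"wx": 0,"wy": 0,"wz": 0},
  {"gripper": 0,"tx": -0.01,"ty": 0,"tz": -0.015,"wx": 0,"wy": 0,"wz": 0},
  {"gripper": 0,"tx": -0.02,"ty": 0,"tz": -0.005,"wx": 0,"wy": 0,"wz": 0},
  {"gripper": 0,"tx": -0.03,"ty": 0,"tz": 0,"wx": 0,"wy": 0,"wz": 0},
  {"gripper": 0,"tx": -0.035,"ty": 0,"tz": 0,"wx": 0,"wy": 0,"wz": 0},
  {"gripper": 0,"tx": -0.035,"ty": 0,"tz": 0,"wx": 0,"wy": 0,"wz": 0},
  {"gripper": 0,"tx": -0.035,"ty": 0,"tz": 0,"wx": 0,"wy": 0,"wz": 0},
])

```text
time_s: 6.15
tool_pos: [549.7, 90.4, 233.0]
tcp_rot: [0.732, 0.681, 0.0, 0.0]
ft_force: [0.6, -0.8, -0.5]
grip_width: 8.7
grasp_force: 49.3
```

```bash
python3 -c "
from h import *
delta([595.5,-115.6,232],-9.4)"
```

```text
t 6.15 pos [549.7  90.4 233. ] yawY -4.09 F [ 0.6 -0.8 -0.5] M [-0.   -0.04  0.01] w 8.7 g 49.3 q [ 0.09  0.18  1.79 -0.    1.17  0.16]
d in tool now [-202.2   60.4    1.1] d in target frame [-195.8   78.9    1. ] rot [0.04 0.02 5.31]
```

Request:
carry_out([
  {"gripper": 0,"tx": -0.03,"ty": 0.009,"tz": 0,"wx": 0,"wy": 0,"wz": 5.3},
  {"gripper": 0,"tx": -0.03,"ty": 0.012,"tz": 0,"wx": 0,"wy": 0,"wz": 0},
  {"gripper": 0,"tx": -0.03,"ty": 0.012,"tz": 0,"wx": 0,"wy": 0,"wz": 0},
  {"gripper": 0,"tx": -0.03,"ty": 0.012,"tz": 0,"wx": 0,"wy": 0,"wz": 0},
  {"gripper": 0,"tx": -0.03,"ty": 0.012,"tz": 0,"wx": 0,"wy": 0,"wz": 0},
  {"gripper": 0,"tx": -0.025,"ty": 0.01,"tz": 0,"wx": 0,"wy": 0,"wz": 0},
  {"gripper": 0,"tx": -0.015,"ty": 0.006,"tz": 0,"wx": 0,"wy": 0,"wz": 0},
  {"gripper": 0,"tx": -0.006,"ty": 0.003,"tz": 0,"wx": 0,"wy": 0,"wz": 0},
])

```text
time_s: 6.82
tool_pos: [595.9, -115.8, 232.7]
tcp_rot: [0.764, 0.645, -0.0, 0.0]
ft_force: [0.5, 1.4, -0.1]
grip_width: 8.7
grasp_force: 49.2
```

Request:
carry_out([
  {"gripper": 0,"tx": 0,"ty": 0,"tz": 0,"wx": 0,"wy": 0,"wz": 0},
  {"gripper": 0,"tx": 0,"ty": 0,"tz": 0,"wx": 0,"wy": 0,"wz": 0},
  {"gripper": 0,"tx": 0,"ty": 0,"tz": 0,"wx": 0,"wy": 0,"wz": 0},
  {"gripper": 0,"tx": 0,"ty": 0,"tz": 0.005,"wx": 0,"wy": 0,"wz": 0},
  {"gripper": 0,"tx": 0,"ty": 0,"tz": 0.01,"wx": 0,"wy": 0,"wz": 0},
  {"gripper": 0,"tx": 0,"ty": 0,"tz": 0.003,"wx": 0,"wy": 0,"wz": 0},
  {"gripper": 0,"tx": 0,"ty": 0,"tz": 0,"wx": 0,"wy": 0,"wz": 0},
  {"gripper": 0,"tx": 0,"ty": 0,"tz": 0,"wx": 0,"wy": 0,"wz": 0},
])

```text
time_s: 7.48
tool_pos: [595.5, -112.4, 213.3]
tcp_rot: [0.763, 0.647, -0.0, -0.001]
ft_force: [0.6, 0.9, 0.2]
grip_width: 8.9
grasp_force: 49.2
```

Run:
```python
from h import *
import pickle
delta([595.5,-115.6,220],-9.4)
c=camera('scene');t=camera('top');pickle.dump((c,t),open('b.pkl','wb'))
a=cv2.resize(c['color'][80:220,150:330,::-1],None,fx=3,fy=3,interpolation=cv2.INTER_CUBIC)
cv2.imwrite('pics/s2.png',a)
W=cloud(c);W0=cloud(pickle.load(open('scene0.pkl','rb')))
a=np.radians(-9.4);X=np.array([np.cos(a),np.sin(a)]);Y=np.array([-X[1],X[0]]);o=np.array([595.5,-115.6])
def loc(W): d=W[...,:2]-o;return np.stack([d@X,d@Y,W[...,2]],-1)
L=loc(W);L0=loc(W0)
# holder: rows visible facing camera
m=(np.abs(L[...,0])<15)&(np.abs(L[...,1])<55)&(L[...,2]>150)&(L[...,2]<250)
v,u=np.nonzero(m)
for z in range(150,240,6):
    k=m&(L[...,2]>=z)&(L[...,2]<z+6)
    if k.sum()>3: print('H',z,k.sum(),L[k][:,0].mean().round(1),np.percentile(L[k][:,0],[10,50,90]).round(1),'y',L[k][:,1].min().round(1),L[k][:,1].max().round(1))
Lt=loc(cloud(pickle.load(open('top0.pkl','rb'))))
for n,Q in(('S',L0),('T',Lt)):
  for z in range(96,140,4):
    k=(np.abs(Q[...,0])<25)&(np.abs(Q[...,1])<45)&(Q[...,2]>=z)&(Q[...,2]<z+4)
    if k.sum()>3: print(n,z,k.sum(),np.percentile(Q[k][:,0],[5,25,50,75,95]).round(1))
```

```text
t 7.48 pos [ 595.5 -112.4  213.3] yawY -9.4 F [0.6 0.9 0.2] M [-0.01  0.03 -0.02] w 8.9 g 49.2 q [-0.26  0.29  1.7   0.    1.16 -0.09]
d in tool now [-3.2  0.6 -6.7] d in target frame [-3.2  0.6 -6.7] rot [-0.1  -0.01  0.  ]
H 150 8 0.7 [-0.3  1.   1.7] y -11.8 39.1
H 156 46 1.5 [0.2 1.7 2.5] y -36.0 42.6
H 162 43 1.4 [-1.1  1.8  2.5] y -33.1 40.5
H 168 38 1.8 [0.6 2.1 2.6] y -36.4 42.2
H 174 48 1.8 [0.6 1.9 3. ] y -37.7 42.0
H 180 43 1.8 [0.3 2.1 3. ] y -38.0 42.1
H 186 40 2.2 [0.6 2.4 3.3] y -38.1 41.2
H 192 43 2.5 [1.5 2.8 3.5] y -38.7 42.0
H 198 45 2.3 [0.1 2.6 3.7] y -37.0 42.8
H 204 25 2.2 [0.6 2.5 3.5] y -6.5 43.0
H 210 33 3.3 [0.1 2.8 8.7] y 5.9 41.6
H 216 36 5.1 [ 0.6  3.2 11.7] y 7.6 43.3
H 222 45 4.8 [-1.9  5.2 11.9] y 5.7 42.5
H 228 74 2.2 [-7.6  3.4 10.8] y -3.8 43.2
H 234 63 -0.6 [-8.8 -1.8 10. ] y -6.8 39.6
S 96 31 [10.3 10.8 11.  11.7 12.4]
S 100 21 [10.4 10.8 11.2 11.4 12.7]
S 104 30 [10.3 10.8 11.3 11.6 12.3]
S 108 27 [ 2.3 10.4 10.8 11.3 11.5]
S 112 30 [-1.5 10.2 11.  11.5 11.9]
S 116 42 [-6.8 -3.7 10.3 10.9 11.3]
S 120 90 [-9.7 -8.  -5.9 10.5 11.7]
S 124 38 [-8.5  9.8 10.6 11.  12. ]
S 128 27 [ 9.9 10.3 10.7 11.2 11.8]
S 132 24 [10.3 10.8 10.9 11.1 11.5]
S 136 48 [ 6.9  8.5  9.5 11.1 11.5]
T 96 13 [-22.1 -20.  -10.2  -7.4   5.2]
T 104 6 [2.2 2.9 4.7 5.7 6.1]
T 108 120 [-0.5  0.6  2.6  4.6  6. ]
T 112 60 [-3.8  0.4  2.6  5.2  5.6]
T 116 84 [-7.5 -5.4 -3.7  4.6  5.9]
T 120 128 [-12.7 -10.6  -8.3  -2.2   6. ]
T 124 65 [-12.8 -11.6 -10.8   5.3   6.1]
T 128 22 [4.8 5.5 5.6 6.  6.4]
T 132 23 [4.8 5.1 5.4 5.8 6.3]
T 136 90 [5.1 5.9 7.  8.  9.3]
```

View pics/s2.png

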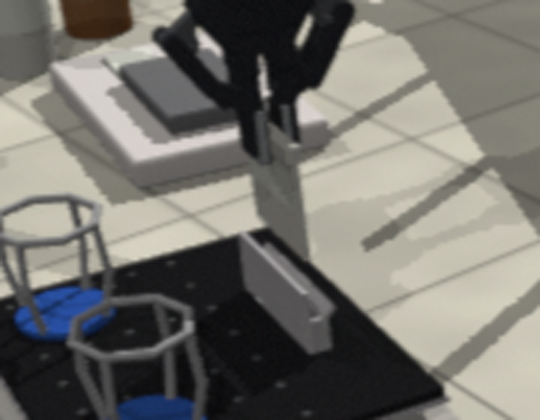

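The plate (centre about (282,195) in the crop) hangs above and slightly in front of the rail gap (about (290,285)). By depth it needs to move about 3.8 mm towards the back wall, and the wall top is at z≈139. Next I'll shift it over and lower part of the way.

Request:
carry_out([
  {"gripper": 0,"tx": -0.0015,"ty": 0.002,"tz": 0,"wx": 0,"wy": 0,"wz": 0},
  {"gripper": 0,"tx": -0.001,"ty": 0.0018,"tz": 0,"wx": 0,"wy": 0,"wz": 0},
  {"gripper": 0,"tx": 0,"ty": 0,"tz": 0.003,"wx": 0,"wy": 0,"wz": 0},
  {"gripper": 0,"tx": 0,"ty": 0,"tz": 0.003,"wx": 0,"wy": 0,"wz": 0},
  {"gripper": 0,"tx": 0,"ty": 0,"tz": 0.002,"wx": 0,"wy": 0,"wz": 0},
  {"gripper": 0,"tx": 0,"ty": 0,"tz": 0,"wx": 0,"wy": 0,"wz": 0},
  {"gripper": 0,"tx": 0,"ty": 0,"tz": 0,"wx": 0,"wy": 0,"wz": 0},
  {"gripper": 0,"tx": 0,"ty": 0,"tz": 0,"wx": 0,"wy": 0,"wz": 0},
])

```text
time_s: 8.25
tool_pos: [599.3, -116.0, 206.2]
tcp_rot: [0.763, 0.647, -0.0, -0.0]
ft_force: [-0.0, -0.1, -1.7]
grip_width: 8.7
grasp_force: 49.2
```

```bash
cat > m.py <<'E'
from h import *
a=np.radians(-9.4);X=np.array([np.cos(a),np.sin(a)]);Y=np.array([-X[1],X[0]]);o=np.array([595.5,-115.6])
delta([*(o+3*X),161.6],-9.4)
L=[]
for i in range(4):
    W=cloud(camera('scene'));d=W[...,:2]-o;L.append(np.stack([d@X,d@Y,W[...,2]],-1).reshape(-1,3))
L=np.concatenate(L);b=get_state()['tool_pos'][2]-58.6
k=(np.abs(L[:,0]-4)<8)&(np.abs(L[:,1]+1)<33)&(L[:,2]>max(b+3,143))&(L[:,2]<b+45)
p=np.polyfit(L[k,2],L[k,0],1);r=L[k,0]-np.polyval(p,L[k,2]);k2=np.abs(r)<1.5;p=np.polyfit(L[k][k2,2],L[k][k2,0],1)
print('plate +x face at bottom',np.polyval(p,b),'slope deg',np.degrees(p[0]),'n',k2.sum())
py=np.polyfit(L[k][k2,1],L[k][k2,0],1);print('yaw err deg',np.degrees(py[0]))
E
python3 m.py
```

```text
t 8.25 pos [ 599.3 -116.   206.2] yawY -9.43 F [-0.  -0.1 -1.7] M [-0.    0.01 -0.02] w 8.7 g 49.2 q [-0.26  0.3   1.69  0.    1.15 -0.1 ]
d in tool now [-0.2 -0.8 44.6] d in target frame [-0.2 -0.8 44.6] rot [-0.01 -0.   -0.03]
plate +x face at bottom 6.150610426357967 slope deg 1.5260530351359767 n 844
yaw err deg -0.13335693504227358
```

Request:
carry_out([
  {"gripper": 0,"tx": 0,"ty": -0.0008,"tz": 0,"wx": -0.5,"wy": 0,"wz": 0},
  {"gripper": 0,"tx": 0,"ty": -0.0008,"tz": 0,"wx": -0.5,"wy": 0,"wz": 0},
  {"gripper": 0,"tx": 0,"ty": 0,"tz": 0,"wx": 0,"wy": 0,"wz": 0},
  {"gripper": 0,"tx": 0,"ty": 0,"tz": 0.003,"wx": 0,"wy": 0,"wz": 0},
  {"gripper": 0,"tx": 0,"ty": 0,"tz": 0.003,"wx": 0,"wy": 0,"wz": 0},
  {"gripper": 0,"tx": 0,"ty": 0,"tz": 0.002,"wx": 0,"wy": 0,"wz": 0},
  {"gripper": 0,"tx": 0,"ty": 0,"tz": 0,"wx": 0,"wy": 0,"wz": 0},
  {"gripper": 0,"tx": 0,"ty": 0,"tz": 0,"wx": 0,"wy": 0,"wz": 0},
])

```text
time_s: 9.12
tool_pos: [597.7, -115.7, 197.8]
tcp_rot: [0.763, 0.647, 0.005, 0.006]
ft_force: [0.5, 0.1, -0.0]
grip_width: 9.0
grasp_force: 49.2
```

```bash
python3 m.py
```

```text
t 9.12 pos [ 597.7 -115.7  197.8] yawY -9.43 F [ 0.5  0.1 -0. ] M [-0.    0.01 -0.04] w 9.0 g 49.2 q [-0.26  0.3   1.72  0.    1.11 -0.1 ]
d in tool now [-0.3  0.2 36.2] d in target frame [-0.2  0.8 36.2] rot [ 0.95 -0.01 -0.03]
plate +x face at bottom 5.616222364623502 slope deg 0.5508847313711502 n 846
yaw err deg 0.04105636734487269
```

Request:
carry_out([
  {"gripper": 0,"tx": 0,"ty": 0,"tz": 0.002,"wx": 0,"wy": 0,"wz": 0},
  {"gripper": 0,"tx": 0,"ty": 0,"tz": 0.002,"wx": 0,"wy": 0,"wz": 0},
  {"gripper": 0,"tx": 0,"ty": -0.0002,"tz": 0.002,"wx": 0,"wy": 0,"wz": 0},
  {"gripper": 0,"tx": 0,"ty": 0,"tz": 0.002,"wx": 0,"wy": 0,"wz": 0},
  {"gripper": 0,"tx": 0,"ty": 0,"tz": 0.002,"wx": 0,"wy": 0,"wz": 0},
  {"gripper": 0,"tx": 0,"ty": 0,"tz": 0.002,"wx": 0,"wy": 0,"wz": 0},
  {"gripper": 0,"tx": 0,"ty": 0,"tz": 0,"wx": 0,"wy": 0,"wz": 0},
  {"gripper": 0,"tx": 0,"ty": 0,"tz": 0,"wx": 0,"wy": 0,"wz": 0},
])

```text
time_s: 9.98
tool_pos: [597.8, -115.8, 186.0]
tcp_rot: [0.763, 0.647, 0.006, 0.006]
ft_force: [-0.5, -0.5, -0.5]
grip_width: 8.8
grasp_force: 49.2
```

```bash
python3 m.py
```

```text
t 9.98 pos [ 597.8 -115.8  186. ] yawY -9.43 F [-0.5 -0.5 -0.5] M [-0.01  0.01 -0.  ] w 8.8 g 49.2 q [-0.26  0.31  1.72  0.    1.09 -0.1 ]
d in tool now [-0.2  0.3 24.4] d in target frame [-0.2  0.7 24.4] rot [ 0.97 -0.   -0.03]
plate +x face at bottom 5.47154606948205 slope deg 0.8952425593684629 n 598
yaw err deg 0.011823492007475886
```

Request:
carry_out([
  {"gripper": 0,"tx": 0,"ty": 0,"tz": 0.002,"wx": 0,"wy": 0,"wz": 0},
  {"gripper": 0,"tx": 0,"ty": 0,"tz": 0.002,"wx": 0,"wy": 0,"wz": 0},
  {"gripper": 0,"tx": 0,"ty": -0.0002,"tz": 0.002,"wx": 0,"wy": 0,"wz": 0},
  {"gripper": 0,"tx": 0,"ty": 0,"tz": 0.002,"wx": 0,"wy": 0,"wz": 0},
  {"gripper": 0,"tx": 0,"ty": 0,"tz": 0.002,"wx": 0,"wy": 0,"wz": 0},
  {"gripper": 0,"tx": 0,"ty": 0,"tz": 0.001,"wx": 0,"wy": 0,"wz": 0},
  {"gripper": 0,"tx": 0,"ty": 0,"tz": 0,"wx": 0,"wy": 0,"wz": 0},
  {"gripper": 0,"tx": 0,"ty": 0,"tz": 0,"wx": 0,"wy": 0,"wz": 0},
])

```text
time_s: 10.85
tool_pos: [597.9, -115.8, 175.2]
tcp_rot: [0.763, 0.647, 0.006, 0.007]
ft_force: [-0.4, 0.5, -1.3]
grip_width: 9.4
grasp_force: 49.2
```

```bash
python3 m.py
```

```text
t 10.85 pos [ 597.9 -115.8  175.2] yawY -9.43 F [-0.4  0.5 -1.3] M [0.02 0.   0.  ] w 9.4 g 49.2 q [-0.26  0.32  1.73  0.    1.07 -0.1 ]
d in tool now [-0.2  0.4 13.6] d in target frame [-0.2  0.6 13.6] rot [ 0.99 -0.   -0.03]
plate +x face at bottom 5.195266943583771 slope deg 1.2873781025554363 n 373
yaw err deg -0.09634113296124848
```

Request:
carry_out([
  {"gripper": 0,"tx": 0,"ty": 0,"tz": 0.0012,"wx": 0,"wy": 0,"wz": 0},
  {"gripper": 0,"tx": 0,"ty": 0,"tz": 0.0012,"wx": 0,"wy": 0,"wz": 0},
  {"gripper": 0,"tx": 0,"ty": 0,"tz": 0.0012,"wx": 0,"wy": 0,"wz": 0},
  {"gripper": 0,"tx": 0,"ty": 0,"tz": 0.0012,"wx": 0,"wy": 0,"wz": 0},
  {"gripper": 0,"tx": 0,"ty": 0,"tz": 0.0012,"wx": 0,"wy": 0,"wz": 0},
  {"gripper": 0,"tx": 0,"ty": 0,"tz": 0.001,"wx": 0,"wy": 0,"wz": 0},
  {"gripper": 0,"tx": 0,"ty": 0,"tz": 0.001,"wx": 0,"wy": 0,"wz": 0},
  {"gripper": 0,"tx": 0,"ty": 0,"tz": 0,"wx": 0,"wy": 0,"wz": 0},
])

```text
time_s: 11.72
tool_pos: [598.2, -115.9, 167.7]
tcp_rot: [0.763, 0.647, 0.006, 0.007]
ft_force: [-0.9, 1.1, 3.1]
grip_width: 8.8
grasp_force: 49.8
```

Request:
carry_out([
  {"gripper": 0,"tx": 0,"ty": 0,"tz": 0.001,"wx": 0,"wy": 0,"wz": 0},
  {"gripper": 0,"tx": 0,"ty": 0,"tz": 0.001,"wx": 0,"wy": 0,"wz": 0},
  {"gripper": 0,"tx": 0,"ty": 0,"tz": 0.001,"wx": 0,"wy": 0,"wz": 0},
  {"gripper": 0,"tx": 0,"ty": 0,"tz": 0.001,"wx": 0,"wy": 0,"wz": 0},
  {"gripper": 0,"tx": 0,"ty": 0,"tz": 0.0005,"wx": 0,"wy": 0,"wz": 0},
  {"gripper": 0,"tx": 0,"ty": 0,"tz": 0,"wx": 0,"wy": 0,"wz": 0},
  {"gripper": 0,"tx": 0,"ty": 0,"tz": 0,"wx": 0,"wy": 0,"wz": 0},
  {"gripper": 0,"tx": 0,"ty": 0,"tz": 0,"wx": 0,"wy": 0,"wz": 0},
])

```text
time_s: 12.38
tool_pos: [598.4, -115.9, 163.7]
tcp_rot: [0.763, 0.647, 0.006, 0.007]
ft_force: [-2.5, 0.7, 6.9]
grip_width: 8.5
grasp_force: 50.2
```

```bash
python3 m.py
```

```text
t 12.38 pos [ 598.4 -115.9  163.7] yawY -9.43 F [-2.5  0.7  6.9] M [ 0.08  0.4  -0.03] w 8.5 g 50.2 q [-0.26  0.34  1.74  0.    1.04 -0.1 ]
d in tool now [-0.2  0.   2.1] d in target frame [-0.2  0.   2.1] rot [ 1.05  0.01 -0.03]
plate +x face at bottom 5.159973838858255 slope deg 1.7874241481650743 n 138
yaw err deg 0.03524335108658452
```

Request:
carry_out([
  {"gripper": 0,"tx": 0,"ty": -0.0006,"tz": 0,"wx": 0,"wy": 0,"wz": 0},
  {"gripper": 0,"tx": 0,"ty": 0,"tz": 0.0005,"wx": 0,"wy": 0,"wz": 0},
  {"gripper": 0,"tx": 0,"ty": 0,"tz": 0.0005,"wx": 0,"wy": 0,"wz": 0},
  {"gripper": 0,"tx": 0,"ty": 0,"tz": 0.0005,"wx": 0,"wy": 0,"wz": 0},
  {"gripper": 0,"tx": 0,"ty": 0,"tz": 0.0005,"wx": 0,"wy": 0,"wz": 0},
  {"gripper": 0,"tx": 0,"ty": 0,"tz": 0,"wx": 0,"wy": 0,"wz": 0},
  {"gripper": 0,"tx": 0,"ty": 0,"tz": 0,"wx": 0,"wy": 0,"wz": 0},
  {"gripper": 0,"tx": 0,"ty": 0,"tz": 0,"wx": 0,"wy": 0,"wz": 0},
])

```text
time_s: 13.25
tool_pos: [598.3, -115.9, 162.1]
tcp_rot: [0.763, 0.647, 0.006, 0.007]
ft_force: [-2.1, 1.4, 7.2]
grip_width: 8.7
grasp_force: 50.3
```

Request:
carry_out([
  {"gripper": 0,"tx": 0,"ty": -0.0006,"tz": 0,"wx": 0,"wy": 0,"wz": 0},
  {"gripper": 0,"tx": 0,"ty": 0,"tz": 0.0005,"wx": 0,"wy": 0,"wz": 0},
  {"gripper": 0,"tx": 0,"ty": 0,"tz": 0.0005,"wx": 0,"wy": 0,"wz": 0},
  {"gripper": 0,"tx": 0,"ty": 0,"tz": 0,"wx": 0,"wy": 0,"wz": 0},
  {"gripper": 0,"tx": 0,"ty": 0,"tz": 0,"wx": 0,"wy": 0,"wz": 0},
  {"gripper": 0,"tx": 0,"ty": 0,"tz": 0,"wx": 0,"wy": 0,"wz": 0},
  {"gripper": 0,"tx": 0,"ty": 0,"tz": 0,"wx": 0,"wy": 0,"wz": 0},
  {"gripper": 0,"tx": 0,"ty": 0,"tz": 0,"wx": 0,"wy": 0,"wz": 0},
])

```text
time_s: 13.92
tool_pos: [598.3, -115.9, 161.6]
tcp_rot: [0.763, 0.647, 0.007, 0.008]
ft_force: [-2.1, 0.1, 8.0]
grip_width: 8.8
grasp_force: 50.4
```

```bash
python3 m.py
```

```text
t 13.92 pos [ 598.3 -115.9  161.6] yawY -9.43 F [-2.1  0.1  8. ] M [ 0.08  0.3  -0.04] w 8.8 g 50.4 q [-0.26  0.34  1.74  0.    1.04 -0.1 ]
d in tool now [-0.1  0.2 -0. ] d in target frame [-0.1  0.2 -0. ] rot [ 1.19  0.01 -0.03]
plate +x face at bottom 5.1014971212093485 slope deg 1.6617546235935747 n 101
yaw err deg -0.10479664874963865
```

Request:
carry_out([
  {"gripper": 0,"tx": 0,"ty": 0,"tz": 0.0005,"wx": 0,"wy": 0,"wz": 0},
  {"gripper": 0,"tx": 0,"ty": 0,"tz": 0.0005,"wx": 0,"wy": 0,"wz": 0},
  {"gripper": 0,"tx": 0,"ty": 0,"tz": 0,"wx": 0,"wy": 0,"wz": 0},
  {"gripper": 0,"tx": 0,"ty": 0,"tz": 0,"wx": 0,"wy": 0,"wz": 0},
  {"gripper": 0,"tx": 0,"ty": 0,"tz": 0,"wx": 0,"wy": 0,"wz": 0},
  {"gripper": 0,"tx": 0,"ty": 0,"tz": 0,"wx": 0,"wy": 0,"wz": 0},
  {"gripper": 0,"tx": 0,"ty": 0,"tz": 0,"wx": 0,"wy": 0,"wz": 0},
  {"gripper": 0,"tx": 0,"ty": 0,"tz": 0,"wx": 0,"wy": 0,"wz": 0},
])

```text
time_s: 14.78
tool_pos: [598.6, -116.0, 161.5]
tcp_rot: [0.763, 0.647, 0.007, 0.008]
ft_force: [-3.0, 0.3, 12.3]
grip_width: 9.2
grasp_force: 50.9
```

Request:
carry_out([
  {"gripper": 0,"tx": 0,"ty": 0,"tz": 0.0005,"wx": 0,"wy": 0,"wz": 0},
  {"gripper": 0,"tx": 0,"ty": 0,"tz": 0.0005,"wx": 0,"wy": 0,"wz": 0},
  {"gripper": 0,"tx": 0,"ty": 0,"tz": 0,"wx": 0,"wy": 0,"wz": 0},
  {"gripper": 0,"tx": 0,"ty": 0,"tz": 0,"wx": 0,"wy": 0,"wz": 0},
  {"gripper": 0,"tx": 0,"ty": 0,"tz": 0,"wx": 0,"wy": 0,"wz": 0},
  {"gripper": 0,"tx": 0,"ty": 0,"tz": 0,"wx": 0,"wy": 0,"wz": 0},
  {"gripper": 0,"tx": 0,"ty": 0,"tz": 0,"wx": 0,"wy": 0,"wz": 0},
  {"gripper": 0,"tx": 0,"ty": 0,"tz": 0,"wx": 0,"wy": 0,"wz": 0},
])

```text
time_s: 15.45
tool_pos: [599.0, -116.0, 161.4]
tcp_rot: [0.763, 0.647, 0.007, 0.008]
ft_force: [-1.8, 1.1, 15.0]
grip_width: 8.5
grasp_force: 51.5
```

Run:
```python
from m import *
c=camera('scene');c2=camera('top')
a=cv2.resize(c['color'][100:230,170:330,::-1],(640,520),interpolation=cv2.INTER_CUBIC);cv2.imwrite('pics/s3.png',a)
W=cloud(c);d=W[...,:2]-o;L=np.stack([d@X,d@Y,W[...,2]],-1)
# top of bead visible (white), y>12 to avoid fingers
k=(np.abs(L[...,0]-4)<5)&(L[...,1]>16)&(L[...,1]<38)&(L[...,2]>165)
z=L[k][:,2];print('bead top z pct',np.percentile(z,[50,75,90,97,100]).round(1),k.sum())
k=(np.abs(L[...,1]+0)<45)&(L[...,0]>-2)&(L[...,0]<14)&(L[...,2]>128)&(L[...,2]<142)
print('wall',np.percentile(L[k][:,2],[50,90,97]).round(1))
```

```text
t 15.45 pos [ 599.  -116.   161.4] yawY -9.43 F [-1.8  1.1 15. ] M [ 0.21  0.65 -0.04] w 8.5 g 51.5 q [-0.26  0.34  1.74  0.    1.04 -0.1 ]
d in tool now [-0.2 -0.5 -0.2] d in target frame [-0.2 -0.5 -0.2] rot [ 1.26  0.02 -0.03]
plate +x face at bottom 5.3139819085953555 slope deg 1.8012648243996034 n 87
yaw err deg -0.37481603999333846
bead top z pct [359.4 397.8 419.6 429.3 434.6] 526
wall [137.5 140.6 141.6]
```

View pics/s3.png

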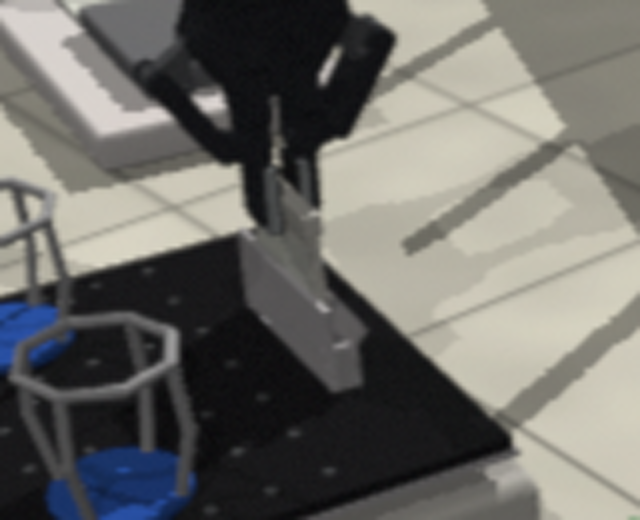

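The plate sits behind the rail wall, emerging at about (300,260) in the crop. The last 2 mm of commanded travel moved it only 0.2 mm while the force rose to 15 N, so the strip is on its hard stop. I'll check the bead height and the rack once more before handing in.

Run:
```python
from m import *
c=camera('scene');W=cloud(c);d=W[...,:2]-o;L=np.stack([d@X,d@Y,W[...,2]],-1)
k=(np.abs(L[...,0]-4)<7)&(L[...,1]>16)&(L[...,1]<38)&(L[...,2]>165)&(L[...,2]<200)
print('bead z',np.percentile(L[k][:,2],[10,50,90,98]).round(1),k.sum())
def n(W,x,y,z0,z1,r): return int(((np.hypot(W[...,0]-x,W[...,1]-y)<r)&(W[...,2]>z0)&(W[...,2]<z1)).sum())
import pickle;W0=cloud(pickle.load(open('scene0.pkl','rb')))
print([(n(W0,x,y,60,95,35),n(W,x,y,60,95,35)) for x,y in((434,272),(498,272))])
D=np.abs(c['color'].astype(int)-pickle.load(open('scene0.pkl','rb'))['color']).max(2)
print('diff beaker,bottle',(D[275:335,275:322]>40).sum(),(D[300:385,470:525]>40).sum());print(get_state()['ft_force'])
```

```text
t 15.75 pos [ 598.9 -116.   161.4] yawY -9.43 F [-4.1  0.2 15.6] M [ 0.2   0.71 -0.02] w 8.7 g 51.5 q [-0.26  0.34  1.74  0.    1.04 -0.1 ]
d in tool now [-0.1 -0.5 -0.2] d in target frame [-0.1 -0.5 -0.2] rot [ 1.26  0.02 -0.03]
plate +x face at bottom 5.370444602724591 slope deg 1.843707663839196 n 86
yaw err deg 0.020811283611603948
bead z [168.2 178.4 182.3 183. ] 69
[(362, 360), (370, 370)]
diff beaker,bottle 405 0
[-3.29760579  1.65481935 14.4334971 ]
```

Run:
```python
from h import *
import pickle
a=pickle.load(open('scene0.pkl','rb'))['color'];b=camera('scene')['color']
s=np.s_[220:350,250:350];cv2.imwrite('pics/bk.png',cv2.resize(np.hstack([a[s],b[s]])[...,::-1],None,fx=3,fy=3))
```

```text
(no output)
```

View pics/bk.png

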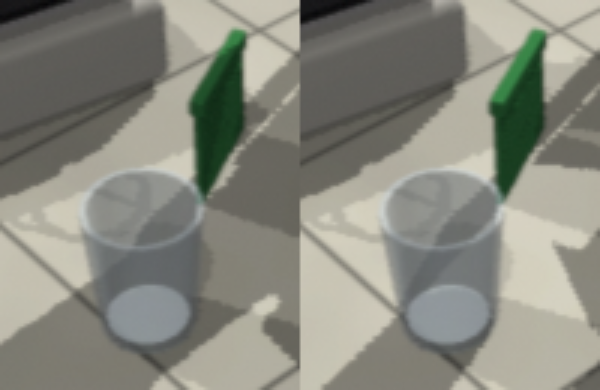

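The beaker, at about (140,255) in both halves, hasn't moved; only the shadows have. Handing in.

```bash
python3 -c "
from station import ctrl
print(ctrl.job_done())"
```

```text
the job is handed in; nothing more can be done
None
```

The wide holder is held pressed fully home in the rail at about 15 N, with the strip on its hard stop; the narrow holders, bottle and beaker stayed where they were, and the job is handed in at about 16 s (no verdict came back).

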